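# Push a sealed parts carton down the dispatch lane of an injector repair bench

## Task

Push the brown carton with the yellow seals from the infeed shelf down the white dispatch lane until it stands square against the stop at the lane's closed end, by the code reader, then take the hand away. Push slowly with the fingers and never lift or tip the carton; its side seals are freshly stuck, so neither the carton nor the hand may touch either guide rail anywhere along the lane. Leave everything else on the bench where it is.

Things in the scene. Friction and masses are not known exactly. Their poses are not given: they have to be found in the camera images.
- lane: The dispatch lane, a low fixed white slide. Origin on the bench surface, z up; x runs along the lane from its open infeed end to the stop (roughly to the robot's right; place and heading vary), y = 0 is the centre line. Its flat top is 30 mm above the bench: an infeed shelf 220 mm wide from x = -290 to -100 mm, flush with a bed 130 mm wide from there to the stop at x = 250 mm.
- rail_far: Dark grey guide rail on the lane's +y side (away from the robot), fixed, same origin and axes as the lane. Inner face at lane y = 57 mm from lane x = -60 to 250 mm; its lead-in flares outward to about y = 75 mm at x = -100 mm. Top 20 mm above the white bed (50 mm above the bench). Clamp knobs outside reach lane y = 85 mm, 51 mm above the bench.
- rail_near: The same guide rail on the lane's -y side (towards the robot): inner face at lane y = -57 mm, otherwise the mirror image. The clear width between the two rails is 114 mm.
- lane_mouth (a point): Point on the white top, on the centre line, at the open mouth of the rails (lane x = -100 mm). Same axes as the lane.
- lane_stop (a point): Point on the white top, on the centre line, at the face of the stop: a black rubber pad 90 mm wide on an upright aluminium plate across the lane, plate top 62 mm above the bench. Same axes as the lane. The grey code reader stands on a post 75 mm behind it, at most 210 mm above the bench.
- carton: The closed brown carton to push, 120 (x) by 96 (y) by 60 mm high, about 0.45 kg, with a yellow seal on each long side and a white label near its +x end, which goes first. Origin at the centre of its underside. It starts on the infeed shelf, up to 30 mm off the centre line and turned up to 0.35 rad. Centred in the lane it has 9 mm to spare on each side; at the stop its origin is at lane x = 190 mm.
- hold_carton: A carton like the other, but with red seals, on the bench to the robot's left: not for dispatch, leave it alone. Origin at the centre of its underside.
- oil_can: Can with a blue label, diameter 60, 115 mm high, standing on the bench beyond the lane. Origin at the centre of its underside. Leave alone.
- grease_jar: Jar with a red cap, diameter 64, 65 mm high, standing on the bench on the robot's side of the lane. Origin at the centre of its underside. Leave alone.
- socket: Bright steel socket, diameter 27, 52 mm high, standing on the bench beyond the lane. Origin at the centre of its underside. Leave alone.
- nozzle_nut: Dark steel injector nozzle nut, diameter 25, 46 mm high, standing on the bench on the robot's side of the lane. Origin at the centre of its underside. Leave alone.
- wrench: Steel wrench 190 mm long lying on the bench to the right. Leave alone.
- screwdriver: Screwdriver with a red handle, 200 mm long, lying on the bench to the far left. Leave alone.

How it is judged (in metres and radians):
On the way:
1. the carton has entered the lane through its open mouth, standing on the bed between the rails (x of carton in the frame of lane between -0.05 and 0.15 m and y of carton in the frame of lane between -0.012 and 0.012 m and z of carton in the frame of lane below 0.034 m), for 0.1 s.
At the end, for the whole second after the job is handed in: The carton is at rest flat on the white bed between the rails, its front face within 6 mm of the stop's pad, square to the lane within 0.1 rad (x of carton in the frame of lane between 0.184 and 0.194 m and y of carton in the frame of lane between -0.012 and 0.012 m and z of carton in the frame of lane between 0.026 and 0.034 m and angle between the x axis of carton and the x axis of lane, either way round below 0.1 rad and angle between carton's own z axis and vertical below 0.05 rad and linear speed of carton below 0.01 m/s); the robot touches nothing.
It fails at once if the carton touches a guide rail (contact force between carton and rail_far above 0.3 N or contact force between carton and rail_near above 0.3 N).
It fails at once if the robot touches a guide rail (contact force between any of the arm, the fingers and rail_far above 0.3 N or contact force between any of the arm, the fingers and rail_near above 0.3 N).
It fails at once if the carton is lifted or tipped (z of carton in the frame of lane above 0.037 m or angle between carton's own z axis and vertical above 0.12 rad).
It fails at once if the carton is shot along (faster than 0.4 m/s) instead of pushed slowly (linear speed of carton above 0.4 m/s).
It fails at once if something else on the bench is moved by more than 20 mm (distance of any of hold_carton, oil_can, grease_jar, socket, nozzle_nut, wrench, screwdriver from where it was at the start of the episode above 0.02 m).
It also fails if it takes over 72 s, if anything falls off the work surface, if the arm or the gripper's body presses on something with over 40 N, if the wrist force passes 120 N, or if a joint passes its speed limit or range.

## Robot

A 6-joint arm with a two-finger parallel gripper is mounted at the origin on the work surface. World frame = base frame: x ahead of the robot, y to its left, z up, the work surface at z = 0. Lengths are in m, angles in degrees, forces in N, time in s.
With the tool pointing down it reaches from about 0.35 to 0.875 m from the base axis. Payload 4.2 kg.
Tool frame: the origin (TCP) lies midway between the tips of the shut fingers; the grasp point (between the pads) lies 19 mm behind it; z points along the fingers, y is the line along which they close (so a half turn about z gives the same grasp; the last joint's range is limited). The gripper opens to 87 mm and grips with 3 to 60 N. Pads are 19 mm wide; open, the fingers measure 117 mm over their backs; the gripper's body (75 mm by 190 mm) begins 51 mm behind the grasp point.
Start: joints at [-61.272, 22.042, 0.453, 0, -68.411, -14.817], TCP at [0.15, -0.607, 0.223] pointing down, gripper open.
Joint ranges: [-179.83, 179.83], [-69.29, 118.12], [-61.27, 80.66], [-181.25, 117.63], [-171.15, -9.14], [-177.46, 177.46]. Speed limits (degrees/s): [159.86, 159.86, 180, 180, 180, 180].

## Interface

Orientations are given as a 3x3 rotation matrix whose columns are the frame's x, y, z axes.
In Python, from station import r, cams gives the robot as it stands.
- The arm moves only by the tool play_rows, never from a script. Its argument "commands" is text: rows parted by semicolons, each of 6 numbers parted by spaces: the shift along the world's x, y, z normalised to -1 to 1, where 1 is 30 mm, then the turn, a rotation vector about the world's x, y, z normalised to -1 to 1, where 1 is 0.15 rad. A call has 1 to 20 rows; each row shifts and turns the commanded pose from where the row before left it; what a row does not reach is not made up. A row lasts 1/10 s, in which the tool goes at most 50 mm and 8.59 degrees, less where a joint would pass 70% of its speed; a pose out of reach is approached as far as the arm can. A call with a number of a shift or a turn outside -1 to 1 is refused whole. A call with a gripper value outside its range is refused whole. "grip" is the finger opening in mm, from 0 to 87, set as the call begins (left out, the last holds). The fingers move at their own pace and stop on an object; the grip force is fixed at half the most. Time passes only in rows, so rows that do not move let the fingers close. It gives the time, the measured TCP pose, the force, the opening and the grip force at its end, in the units of the state.
- r.sense(): the state, without advancing time (a new reading comes with each control period).
- cams.capture(name): name is "scene" or "top" or "wrist"; returns (picture, depth): 400x640x3 uint8, blue, green, red; 400x640 float32, m along the optical axis (not along the pixel's ray), 0 where there is no reading.
- cams.camera_info(name): a dict with "mtx" (3x3 intrinsics, pixels), "R" (3x3) and "t" (3): a world point X has camera coordinates R X + t. Camera axes: x right, y down, z forward; pixel columns grow to the right and rows downward; lengths in m; the calibration is good to about 2 mm. The wrist camera is an equidistant fisheye: a pixel r from the principal point sees the ray r / f radians off the axis. A picture is of the moment at which its call begins: read the wrist's pose just before it. camera_info takes no time and is no camera call; for the wrist camera it gives the pose at the moment of the call.
- r.finish_job(): hands the job in; it is judged then, once.
The state is a dict: "time_s": time; "joints": joint angles; "joint_velocities": joint speeds; "effort": joint torques, N m; "tcp_pos": TCP position; "ee_rot": TCP orientation; "wrist_force": force on the tool from outside, world axes, zero at the start; "moment": the same for the moment, N m; "gripper_width": opening from 0.0 (shut) to 1.0 (fully open); "gripper_force": force on a finger pad.
Only numpy, scipy, OpenCV 4.12 (cv2) and the standard library are available. Lean on these libraries where they do the work, as an engineer would, in place of code of your own. Each camera call takes 0.05 s, during which the arm holds its last target. There are 200 camera calls.

## Working session

There is one attempt and no reset: what is moved stays moved. The work goes in short steps, Python scripts to look and compute and a tool call to move; the robot and the scene stay as the last step left them, time stands still between calls to the robot, and variables do not carry over. Pictures are saved under pics/ and viewed, at most 10 in all, crops included, and the job is handed in when it is done.

Besides the shell and the picture viewer there is one more tool, called after ">>>" by a JSON object that holds its "fn" and its "kwargs". play_rows: Moves the arm, as the interface text tells. Scaled input: -1 to 1 covers 30 mm each way for a shift and 0.15 rad each way for a turn. Its arguments: {"type":"object","properties":{"commands":{"type":"string"},"grip":{"type":"number"}},"required":["commands"]}

```bash
ls; mkdir -p pics; python3 - <<'E'
from station import r,cams
import cv2,numpy as np
for n in("scene","top"):
    p,d=cams.capture(n);cv2.imwrite(f"pics/{n}0.png",p);np.savez(f"{n}0.npz",p=p,d=d)
    i=cams.camera_info(n);print(n,np.round(i["mtx"],1).tolist(),np.round(i["R"],3).tolist(),np.round(i["t"],3))
s=r.sense();print(s["time_s"],s["tcp_pos"],np.round(s["ee_rot"],3),s["gripper_width"])
E
```

```text
pics
scene [[390.1, 0.0, 324.4], [0.0, 390.1, 200.3], [0.0, 0.0, 1.0]] [[-0.879, 0.476, 0.02], [0.241, 0.481, -0.843], [-0.411, -0.737, -0.537]] [ 0.492 -0.095  1.438]
top [[368.3, 0.0, 316.9], [0.0, 368.3, 196.9], [0.0, 0.0, 1.0]] [[0.011, -1.0, 0.004], [-0.994, -0.011, -0.11], [0.11, -0.003, -0.994]] [0.028 0.572 1.109]
0.1 [ 0.15014325 -0.60614158  0.22157758] [[-0.971 -0.24  -0.001]
 [-0.24   0.971  0.002]
 [ 0.     0.002 -1.   ]] 1.0033323523101316
```

View pics/top0.png

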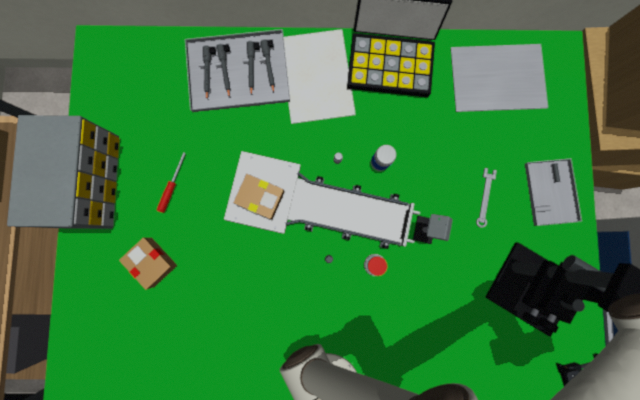

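View pics/scene0.png

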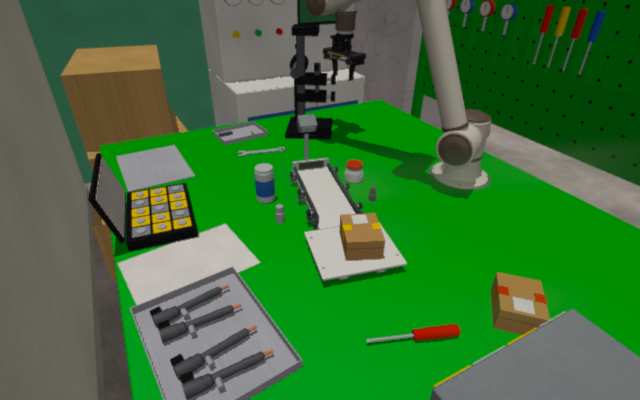

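The top view shows the lane's shelf at about (262,190), its bed running to the stop at about (412,225), and the yellow-seal carton at (259,197). The red-seal carton is at (147,263). The scene view shows the same layout, with nothing close around the shelf. Next I'll measure the lane and the carton.

```bash
cat > h.py <<'E'
import cv2,numpy as np
from station import r,cams
def ray(n,uv,info=None):
    i=info or cams.camera_info(n);uv=np.atleast_2d(np.float64(uv));K=i["mtx"]
    a=np.c_[(uv[:,0]-K[0,2])/K[0,0],(uv[:,1]-K[1,2])/K[1,1]]
    if n=="wrist":
        t=np.linalg.norm(a,axis=1,keepdims=True);c=np.c_[a/np.maximum(t,1e-9)*np.sin(t),np.cos(t)]
    else: c=np.c_[a,np.ones(len(a))]
    return -i["R"].T@i["t"], c@i["R"]
def onz(n,uv,z,info=None):
    o,d=ray(n,uv,info);return o+d*((z-o[2])/d[:,2])[:,None]
def depthpts(n,uv,d,info=None):
    i=info or cams.camera_info(n);uv=np.int32(np.round(uv));K=i["mtx"]
    z=d[uv[:,1],uv[:,0]];c=np.c_[(uv[:,0]-K[0,2])/K[0,0]*z,(uv[:,1]-K[1,2])/K[1,1]*z,z]
    return (c-i["t"])@i["R"]
def biggest(m,near=None):
    cs=cv2.findContours(m.astype(np.uint8),cv2.RETR_EXTERNAL,cv2.CHAIN_APPROX_NONE)[0]
    return max(cs,key=cv2.contourArea)
E
python3 - <<'E'
from h import *
f=np.load("top0.npz");p,d=f["p"],f["d"]
H=cv2.cvtColor(p,cv2.COLOR_BGR2HSV);roi=np.zeros(d.shape,bool);roi[140:260,215:425]=1
w=(H[...,1]<50)&(H[...,2]>150)&roi
sh=w.copy();sh[:,302:]=0; bed=w.copy();bed[:,:306]=0
pts=lambda m:np.argwhere(m)[:,::-1]
for nm,m in(("shelf",sh),("bed",bed)):
    c=biggest(m);mm=np.zeros(d.shape,np.uint8);cv2.drawContours(mm,[c],-1,1,-1)
    z=depthpts("top",pts(cv2.erode((mm>0).astype(np.uint8)&m.astype(np.uint8),np.ones((3,3)))>0),d)[:,2]
    print(nm,"depth z",np.percentile(z,[10,50,90]).round(4))
    P=onz("top",c[:,0],0.03)[:,:2].astype(np.float32)
    R=cv2.minAreaRect(P);print(R[0],R[1],R[2],cv2.boxPoints(R).round(4).tolist())
y=(H[...,0]>8)&(H[...,0]<35)&(H[...,1]>60)&roi; y[:,300:]=0
y=cv2.morphologyEx(y.astype(np.uint8),cv2.MORPH_CLOSE,np.ones((9,9)))
c=biggest(y);mm=np.zeros(d.shape,np.uint8);cv2.drawContours(mm,[c],-1,1,-1)
X=depthpts("top",pts(mm>0),d);print("carton z",np.percentile(X[:,2],[5,50,95]).round(3))
t=X[np.abs(X[:,2]-np.median(X[:,2]))<.012]
R=cv2.minAreaRect(t[:,:2].astype(np.float32));print("carton top",R,len(t))
P=onz("top",c[:,0],0.09)[:,:2].astype(np.float32);print("ray",cv2.minAreaRect(P))
lab=((H[...,1]<60)&(H[...,2]>150)&(mm>0));print("label",onz("top",pts(lab),.09).mean(0))
E
```

```text
shelf depth z [0.028  0.0309 0.0343]
(0.5823224782943726, 0.18450278043746948) (0.23247532546520233, 0.22092045843601227) 77.66914367675781 [[0.4496000111103058, 0.09449999779462814], [0.6654000282287598, 0.04740000143647194], [0.7150999903678894, 0.2745000123977661], [0.4991999864578247, 0.3215999901294708]]
bed depth z [0.0282 0.031  0.0339]
(0.5257046818733215, -0.0772646814584732) (0.3244255483150482, 0.11394127458333969) 77.50232696533203 [[0.4350000023841858, -0.2232999950647354], [0.5461999773979187, -0.24799999594688416], [0.6164000034332275, 0.06880000233650208], [0.5052000284194946, 0.0934000015258789]]
carton z [0.085 0.091 0.094]
carton top ((0.5677666664123535, 0.20817168056964874), (0.11788476258516312, 0.09642105549573898), 67.46192932128906) 1291
ray ((0.5660302042961121, 0.20569367706775665), (0.12275337427854538, 0.09815127402544022), 67.50140380859375)
label [0.55496826 0.17779565 0.09      ]
```

>>> {"fn": "play_rows", "kwargs": {"commands": "0 0 1 0 0 0;0 0 1 0 0 0;.46 .85 0 0 0 0;.46 .85 0 0 0 0;.46 .85 0 0 0 0;.46 .85 0 0 0 0;.46 .85 0 0 0 0;.46 .85 0 0 0 0;.46 .85 0 0 0 0;.46 .85 0 0 0 0;.46 .85 0 0 0 0;.46 .85 0 0 0 0;.46 .85 0 0 0 0;.46 .85 0 0 0 0;.46 .85 0 0 0 0;.46 .85 0 0 0 0;.46 .85 0 0 0 0;.46 .85 0 0 0 0;.46 .85 0 0 0 0;.46 .85 0 0 0 0", "grip": 70}}

```text
time_s: 2.1
tcp_pos: [0.3988, -0.1464, 0.2823]
ee_rot: [[-0.971, -0.241, -0.0], [-0.241, 0.971, 0.0], [0.0, 0.0, -1.0]]
wrist_force: [0.2, -0.2, 0.0]
gripper_width: 0.806
gripper_force: 0.0
```

>>> {"fn": "play_rows", "kwargs": {"commands": ".18 .9 0 0 0 -.22;.18 .9 0 0 0 -.22;.18 .9 0 0 0 -.22;.18 .9 0 0 0 -.22;.18 .9 0 0 0 -.22;.18 .9 0 0 0 -.22;.18 .9 0 0 0 -.22;.18 .9 0 0 0 -.22;.18 .9 0 0 0 -.22;.18 .9 0 0 0 -.22;.18 .9 0 0 0 -.22;.18 .9 0 0 0 -.22;.18 .9 0 0 0 -.22;.18 .9 0 0 0 -.22;0 0 0 0 0 0"}}

```text
time_s: 3.6
tcp_pos: [0.4746, 0.2327, 0.2814]
ee_rot: [[-0.977, 0.216, -0.001], [0.216, 0.977, -0.001], [0.001, -0.001, -1.0]]
wrist_force: [-0.3, -0.3, -0.0]
gripper_width: 0.808
gripper_force: 0.0
```

```bash
python3 - <<'E'
from h import *
s=r.sense();i=cams.camera_info("wrist");p,d=cams.capture("wrist");cv2.imwrite("pics/w1.png",p)
np.savez("w1.npz",p=p,d=d,R=i["R"],t=i["t"])
print(s["time_s"],s["tcp_pos"],np.round(s["ee_rot"],3),np.round(s["joints"],1),s["gripper_width"])
print(np.round(i["mtx"],1).tolist(),(-i["R"].T@i["t"]).round(3),i["R"].round(2).tolist())
E
```

```text
3.6 [0.47455743 0.23273773 0.28139578] [[-0.977  0.216 -0.001]
 [ 0.216  0.977 -0.001]
 [ 0.001 -0.001 -1.   ]] [  43.7   10.4   -7.3   -0.   -72.4 -146.2] 0.8078829903333186
[[309.7, 0.0, 316.2], [0.0, 309.7, 197.3], [0.0, 0.0, 1.0]] [0.405 0.248 0.443] [[0.21, 0.98, -0.0], [0.94, -0.21, 0.26], [0.26, -0.06, -0.97]]
```

View pics/w1.png

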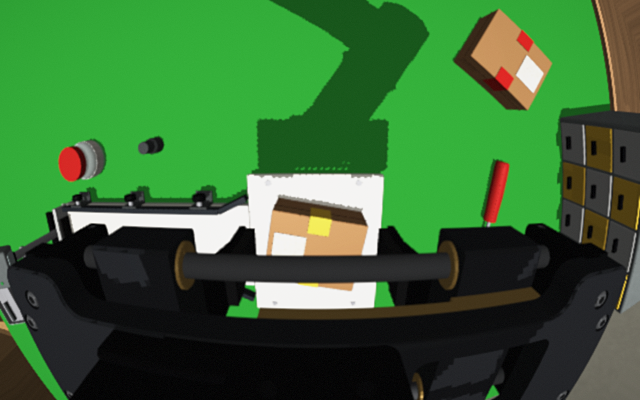

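The wrist view shows the shelf with its near corners at about (248,175) and (383,175). The carton sits on it between (272,198) and (368,290), turned slightly. I'll check heights and places across the two views, then push from the near side.

```bash
cat >> h.py <<'E'
lx=np.array([-.2163,-.9763]);ly=np.array([.9763,-.2163]);o0=np.array([.5446,.0117])
def L(P): return np.c_[(np.atleast_2d(P)[:,:2]-o0)@lx,(np.atleast_2d(P)[:,:2]-o0)@ly]
def Wd(x,y): return o0+x*lx+y*ly
def tri(u,v,iu,iv):
    a,da=ray("wrist",u,iu);b,db=ray("top",v,iv);da,db=da[0],db[0]
    s=np.linalg.lstsq(np.c_[da,-db],b-a,rcond=None)[0];A,B=a+s[0]*da,b+s[1]*db
    return (A+B)/2,np.linalg.norm(A-B)
E
python3 - <<'E'
from h import *
g=np.load("w1.npz");iw=dict(mtx=cams.camera_info("wrist")["mtx"],R=g["R"],t=g["t"]);it=cams.camera_info("top")
pw=g["p"];f=np.load("top0.npz");pt=f["p"]
def yel(p,box):
    H=cv2.cvtColor(p,cv2.COLOR_BGR2HSV);m=(H[...,0]>22)&(H[...,0]<34)&(H[...,1]>130)&(H[...,2]>120)
    k=np.zeros(m.shape,bool);k[box[1]:box[3],box[0]:box[2]]=1;m&=k
    n,_,st,c=cv2.connectedComponentsWithStats(m.astype(np.uint8));return [(c[j].round(1),st[j,4]) for j in range(1,n) if st[j,4]>8]
print(yel(pw,(265,195,372,300)),yel(pt,(225,150,300,230)))
# white corners and shelf edge
Hw=cv2.cvtColor(pw,cv2.COLOR_BGR2HSV);w=(Hw[...,1]<40)&(Hw[...,2]>170)
cols=[c for c in range(255,380,5)];near=[(c,100+np.argmax(w[100:240,c])) for c in cols]
P=onz("wrist",near,.03,iw);l=L(P);print("near edge y",np.median(l[:,1]),"slope",np.polyfit(l[:,0],l[:,1],1))
rows=range(190,290,8)
le=[(383+8-np.argmax(w[y,391:330:-1]),y) for y in rows];l=L(onz("wrist",le,.03,iw));print("outer end x",l[:,0].round(4))
# shelf corner heights: 2 views
for u,v in(((248,175),(287,231)),((383,175),(225,219))):print(tri(u,v,iw,it),L(tri(u,v,iw,it)[0]))
# carton near-side label/top via wrist: brown mask
b=(Hw[...,0]>5)&(Hw[...,0]<35)&(Hw[...,1]>60);k=np.zeros(b.shape,bool);k[190:262,262:380]=1;b&=k
ed=np.array([(c,190+np.argmax(b[190:262,c])) for c in range(285,362,4)])
l=L(onz("wrist",ed,.03,iw));print("carton near bottom edge",l[[0,-1]],np.polyfit(l[:,0],l[:,1],1))
E
```

```text
[(array([319. , 225.6]), np.int32(406)), (array([309.6, 283.9]), np.int32(48))] [(array([262.7, 184.2]), np.int32(69)), (array([252.5, 207. ]), np.int32(73))]
near edge y -0.1068564591253563 slope [ 0.00347248 -0.105838  ]
outer end x [-0.2923 -0.2915 -0.2922 -0.2929 -0.2923 -0.2901 -0.2895 -0.2889 -0.2884
 -0.3144 -0.3158 -0.3173 -0.2929]
(array([ 0.46735185,  0.12847779, -0.00722701]), np.float64(0.0022760675575672308)) [[-0.09730138 -0.1006764 ]]
(array([0.50084631, 0.31738167, 0.03581513]), np.float64(0.004627316090888744)) [[-0.28897309 -0.10883567]]
carton near bottom edge [[-0.15727075 -0.07271323]
 [-0.26389239 -0.05241891]] [-0.17622976 -0.10015539]
```

>>> {"fn": "play_rows", "kwargs": {"commands": "0 0 -.92 0 0 0;0 0 -.92 0 0 0;0 0 -.92 0 0 0;0 0 -.92 0 0 0;0 0 -.92 0 0 0;0 0 -.92 0 0 0;0 0 -.92 0 0 0;0 0 -.92 0 0 0;0 0 0 0 0 0"}}

```text
time_s: 4.55
tcp_pos: [0.4717, 0.2274, 0.0585]
ee_rot: [[-0.976, 0.219, -0.007], [0.219, 0.976, -0.006], [0.006, -0.007, -1.0]]
wrist_force: [0.2, 0.2, 0.4]
gripper_width: 0.803
gripper_force: 0.0
```

>>> {"fn": "play_rows", "kwargs": {"commands": ".13 -.029 0 0 0 0;.13 -.029 0 0 0 0;.13 -.029 0 0 0 0;.13 -.029 0 0 0 0;.13 -.029 0 0 0 0;.13 -.029 0 0 0 0;.13 -.029 0 0 0 0;.13 -.029 0 0 0 0;.13 -.029 0 0 0 0;.13 -.029 0 0 0 0;.13 -.029 0 0 0 0;.13 -.029 0 0 0 0;.13 -.029 0 0 0 0;0 0 0 0 0 0;0 0 0 0 0 0"}}

```text
time_s: 6.05
tcp_pos: [0.5257, 0.2194, 0.062]
ee_rot: [[-0.976, 0.217, 0.001], [0.217, 0.976, 0.001], [-0.001, 0.001, -1.0]]
wrist_force: [0.7, 0.1, 0.1]
gripper_width: 0.804
gripper_force: 0.0
```

```bash
python3 - <<'E'
from h import *
s=r.sense();print(s["time_s"],s["tcp_pos"],L(s["tcp_pos"]),s["wrist_force"])
i=cams.camera_info("wrist");p,d=cams.capture("wrist");cv2.imwrite("pics/w2.png",p)
np.savez("w2.npz",p=p,d=d,R=i["R"],t=i["t"])
E
```

```text
6.05 [0.52571028 0.2193798  0.0619892 ] [[-0.19867194 -0.06336317]] [0.74726124 0.09923032 0.08508504]
```

View pics/w2.png

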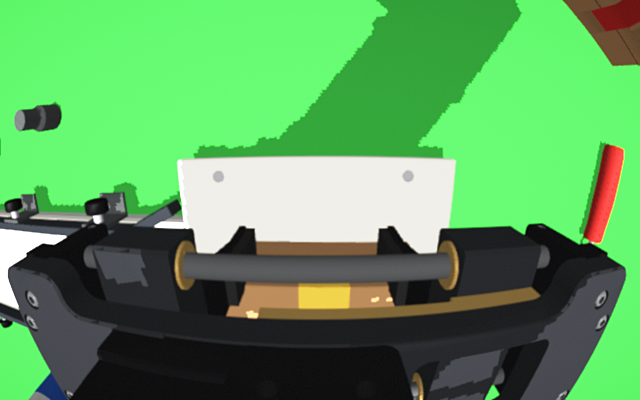

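The wrist view shows both fingers against the carton's near face, whose bottom edge is at about row 242. It looks parallel to the shelf edge at row 158. I'll measure the distance between the two.

```bash
cat >> h.py <<'E'
def look(name):
    i=cams.camera_info("wrist");p,d=cams.capture("wrist");cv2.imwrite(f"pics/{name}.png",p);np.savez(f"{name}.npz",p=p,d=d,R=i["R"],t=i["t"]);return p,d,i
def load(name):
    g=np.load(name+".npz");return g["p"],g["d"],dict(mtx=cams.camera_info("wrist")["mtx"],R=g["R"],t=g["t"])
E
python3 - <<'E'
from h import *
p,d,i=load("w2");H=cv2.cvtColor(p,cv2.COLOR_BGR2HSV)
w=(H[...,1]<40)&(H[...,2]>170)
e1=[(c,140+np.argmax(w[140:200,c])) for c in range(195,440,10)]
e2=[(c,200+np.argmax(~w[200:260,c])) for c in range(262,380,6)]
for e in(e1,e2):
    l=L(onz("wrist",e,.03,i));a=np.polyfit(l[:,0],l[:,1],1);print(a,np.polyval(a,-.2),np.std(l[:,1]-np.polyval(a,l[:,0])))
# shelf end & carton ends
r1=[(460-np.argmax(w[y,460:430:-1]),y) for y in range(165,220,6)];print("end x",L(onz("wrist",r1,.03,i))[:,0].round(4))
f,dt=cams.capture("top");cv2.imwrite("pics/top1.png",f)
Ht=cv2.cvtColor(f,cv2.COLOR_BGR2HSV);y=(Ht[...,0]>22)&(Ht[...,0]<34)&(Ht[...,1]>130)&(Ht[...,2]>120);y[:,:225]=0;y[:,300:]=0;y[:150]=0;y[235:]=0
n,_,st,c=cv2.connectedComponentsWithStats(y.astype(np.uint8))
for j in range(1,n):
  if st[j,4]>8: print("seal",st[j,4],L(onz("top",c[j],.09)))
E
```

```text
[ 0.00189328 -0.10810788] -0.10848653534913073 0.00021199662997577076
[-0.00820273 -0.05192877] -0.050288223873759336 0.00014855149471255404
end x [-0.2921 -0.2925 -0.2921 -0.2918 -0.2923 -0.292  -0.2925 -0.2923 -0.2921
 -0.2919]
seal 65 [[-0.20111104  0.03084574]]
```

>>> {"fn": "play_rows", "kwargs": {"commands": ".065 -.0144 0 0 0 0;.065 -.0144 0 0 0 0;0 0 0 0 0 0;0 0 0 0 0 0;-.3 .066 0 0 0 0;-.5 .11 0 0 0 0;-.5 .11 0 0 0 0;0 0 .83 0 0 0;0 0 .83 0 0 0;0 0 .83 0 0 0;0 0 .83 0 0 0"}}

```text
time_s: 7.25
tcp_pos: [0.4896, 0.227, 0.1624]
ee_rot: [[-0.976, 0.217, 0.001], [0.217, 0.976, 0.0], [-0.001, 0.001, -1.0]]
wrist_force: [-0.1, 1.0, 0.4]
gripper_width: 0.804
gripper_force: 0.0
```

>>> {"fn": "play_rows", "kwargs": {"commands": ".34 .23 0 0 0 .87;.34 .23 0 0 0 .87;.34 .23 0 0 0 .87;.34 .23 0 0 0 .87;.34 .23 0 0 0 .87;.34 .23 0 0 0 .87;.34 .23 0 0 0 .87;.34 .23 0 0 0 .87;.34 .23 0 0 0 .87;.34 .23 0 0 0 .87;.34 .23 0 0 0 .87;.34 .23 0 0 0 .87;0 0 0 0 0 0;0 0 0 0 0 0", "grip": 56}}

```text
time_s: 8.65
tcp_pos: [0.6117, 0.3095, 0.1609]
ee_rot: [[-0.225, -0.974, -0.001], [-0.974, 0.225, -0.0], [0.0, 0.001, -1.0]]
wrist_force: [0.3, -0.8, 0.8]
gripper_width: 0.646
gripper_force: 0.0
```

```bash
python3 - <<'E'
from h import *
s=r.sense();print(s["time_s"],s["tcp_pos"],L(s["tcp_pos"]),s["ee_rot"].round(3) if hasattr(s["ee_rot"],"round") else s["ee_rot"],s["joints"])
look("w3")
E
```

```text
8.65 [0.6117315  0.30952417 0.16086752] [[-0.30528628  0.00112111]] [[-0.225 -0.974 -0.001]
 [-0.974  0.225 -0.   ]
 [ 0.     0.001 -1.   ]] [ 4.03128769e+01  3.03863354e+01  5.04340847e+00 -1.09100751e-02
 -6.46994517e+01 -5.32975201e+01]
```

View pics/w3.png

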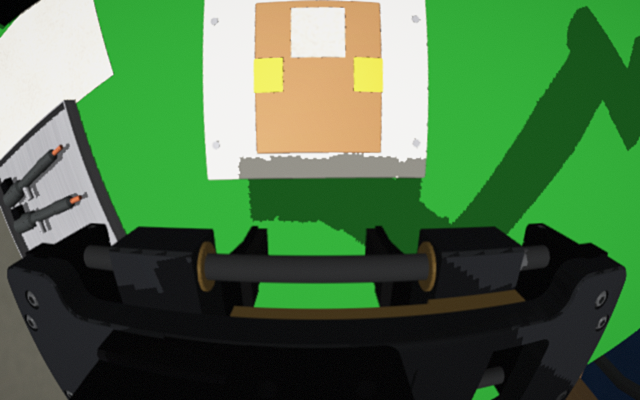

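The wrist view looks straight down the shelf. The carton spans columns 255–381, and its seals and label are in view, symmetric on the shelf between about columns 206 and 428.

```bash
cat >> h.py <<'E'
def fit(e,z,i):
    l=L(onz("wrist",e,z,i))
    for _ in range(3):
        a=np.polyfit(l[:,0],l[:,1],1);k=np.abs(l[:,1]-np.polyval(a,l[:,0]));l=l[k<=max(.001,2*np.median(k))]
    return a,len(l)
E
python3 - <<'E'
from h import *
p,d,i=load("w3");H=cv2.cvtColor(p,cv2.COLOR_BGR2HSV)
gr=(H[...,0]>45)&(H[...,0]<75)&(H[...,1]>120)
br=(H[...,0]>5)&(H[...,0]<35)&(H[...,1]>60)
R=range(5,150,5)
ls=[(320-np.argmax(gr[y,320:100:-1])+.5,y) for y in R]; rs=[(320+np.argmax(gr[y,320:500])-.5,y) for y in R]
x=np.arange(640);cl=[];cr=[]
for y in R:
    k=x[br[y]&(x>230)&(x<400)];cl.append((k.min()-.5,y));cr.append((k.max()+.5,y))
for n,e,z in(("shelfL",ls,.03),("shelfR",rs,.03),("cartL",cl,.09),("cartR",cr,.09)):
    a,m=fit(e,z,i);print(n,a.round(4),"y@-.2",np.polyval(a,-.2).round(4),m)
c=range(270,370,8);re=[(k,175-np.argmax(br[175:100:-1,k])+.5) for k in c];print("rear x",np.median(L(onz("wrist",re,.09,i))[:,0]))
E
```

```text
shelfL [0.0003 0.1119] y@-.2 0.1118 29
shelfR [ 0.0037 -0.1074] y@-.2 -0.1081 29
cartL [0.0006 0.0472] y@-.2 0.0471 28
cartR [-0.003  -0.0486] y@-.2 -0.048 29
rear x -0.2617712702282636
```

>>> {"fn": "play_rows", "kwargs": {"commands": "0 0 -.7 0 0 .03;0 0 -.7 0 0 .03;0 0 -.7 0 0 0;0 0 -.7 0 0 0;0 0 -.53 0 0 0;0 0 0 0 0 0"}}

```text
time_s: 9.3
tcp_pos: [0.6102, 0.3082, 0.0589]
ee_rot: [[-0.215, -0.977, -0.005], [-0.977, 0.215, -0.003], [0.004, 0.004, -1.0]]
wrist_force: [-0.5, -0.5, -0.0]
gripper_width: 0.639
gripper_force: 0.0
```

>>> {"fn": "play_rows", "kwargs": {"commands": "-.029 -.13 0 0 0 0;-.029 -.13 0 0 0 0;-.029 -.13 0 0 0 0;-.029 -.13 0 0 0 0;-.029 -.13 0 0 0 0;-.043 -.195 0 0 0 0;-.043 -.195 0 0 0 0;-.043 -.195 0 0 0 0;-.043 -.195 0 0 0 0;-.043 -.195 0 0 0 0;-.043 -.195 0 0 0 0;-.043 -.195 0 0 0 0;-.043 -.195 0 0 0 0;-.043 -.195 0 0 0 0;-.043 -.195 0 0 0 0;-.029 -.13 0 0 0 0;-.029 -.13 0 0 0 0;0 0 0 0 0 0;0 0 0 0 0 0"}}

```text
time_s: 11.2
tcp_pos: [0.5928, 0.2231, 0.0612]
ee_rot: [[-0.214, -0.977, -0.001], [-0.977, 0.214, -0.001], [0.001, 0.001, -1.0]]
wrist_force: [-0.6, 0.4, -0.4]
gripper_width: 0.644
gripper_force: 0.0
```

```bash
python3 - <<'E'
from h import *
s=r.sense();print(s["time_s"],s["tcp_pos"],L(s["tcp_pos"]),np.round(s["ee_rot"],3).tolist(),s["wrist_force"])
look("w4")
f,dt=cams.capture("top");cv2.imwrite("pics/top2.png",f)
a=cv2.imread("pics/w4.png");b=cv2.resize(f[140:260,215:455],None,fx=2.6,fy=2.6,interpolation=2)
c=np.zeros((600,640,3),np.uint8);c[:280]=a[:280];c[285:285+b.shape[0],:b.shape[1]]=b[:315];cv2.imwrite("pics/v4.png",c)
E
```

```text
11.2 [0.59283486 0.22313388 0.06123725] [[-0.2168561   0.00135854]] [[-0.214, -0.977, -0.001], [-0.977, 0.214, -0.001], [0.001, 0.001, -1.0]] [-0.59809527  0.42288863 -0.37848478]
```

View pics/v4.png

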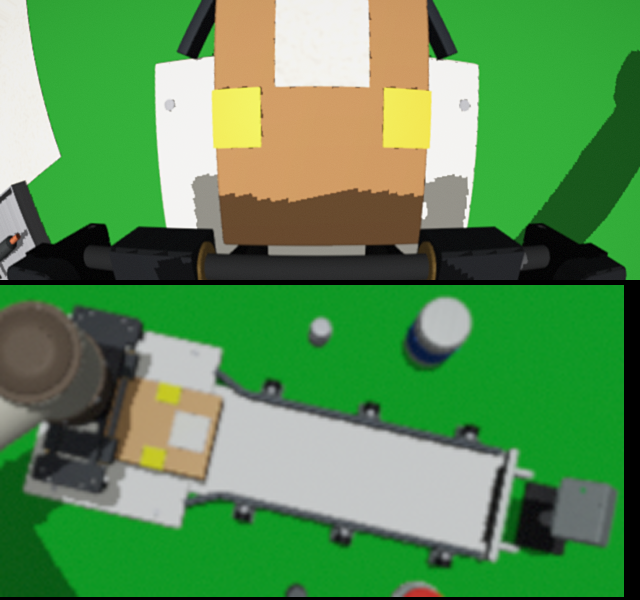

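The wrist view has the carton at columns 215–430, between the lead-in flares at about (195,30) and (440,30). The top view shows it square at the mouth. I'll measure how well it is centred on the shelf edges and flare tips.

```bash
cat > m.py <<'E'
from h import *
import sys
def meas(name):
    p,d,i=load(name);H=cv2.cvtColor(p,cv2.COLOR_BGR2HSV);x=np.arange(640)
    gr=(H[...,0]>45)&(H[...,0]<75)&(H[...,1]>120);br=(H[...,0]>5)&(H[...,0]<35)&(H[...,1]>60)
    cl=[];cr=[]
    for y in range(5,195,5):
        k=x[br[y]&(x>190)&(x<460)]
        cl.append((k.min()-.5,y));cr.append((k.max()+.5,y))
    A=[fit(e,.09,i)[0] for e in(cl,cr)]
    return p,H,gr,br,i,A
if __name__=="__main__":
    p,H,gr,br,i,A=meas("w4")
    R=range(75,215,5)
    S=[fit([(320-np.argmax(gr[y,320:100:-1])+.5,y) for y in R],.03,i)[0],fit([(320+np.argmax(gr[y,320:540])-.5,y) for y in R],.03,i)[0]]
    for n,B,xx in(("carton",A,-.145),("shelf",S,-.145)):
        v=[np.polyval(a,xx) for a in B];print(n,np.round(v,4),"centre",np.mean(v).round(4),"slopes",np.round([a[0] for a in B],4))
    # dark rail parts: top surface at z .05
    dk=(H[...,2]<75)&(H[...,1]<90)
    for y in(10,20,30,40):
        k=np.where(dk[y,150:500])[0]+150;l=k[k<320];q=k[k>320]
        P=L(onz("wrist",[(l.max(),y),(q.min(),y)],.05,i));print(y,l.min(),l.max(),q.min(),q.max(),P.round(4).tolist(),"c",P[:,1].mean().round(4))
E
python3 m.py
```

```text
carton [ 0.0475 -0.0479] centre -0.0002 slopes [0.0021 0.0019]
shelf [ 0.1112 -0.1073] centre 0.0019 slopes [-0.0006  0.0031]
10 197 212 428 436 [[-0.0802, 0.0627], [-0.0791, -0.0629]] c -0.0001
20 192 213 429 441 [[-0.0868, 0.0618], [-0.0855, -0.0632]] c -0.0007
30 187 207 432 446 [[-0.0927, 0.0652], [-0.0917, -0.0649]] c 0.0002
40 182 201 431 451 [[-0.0985, 0.0688], [-0.0981, -0.064]] c 0.0024
```

>>> {"fn": "play_rows", "kwargs": {"commands": "-.028 -.13 0 0 0 0;-.0425 -.1955 0 0 0 0;-.0425 -.1955 0 0 0 0;-.0425 -.1955 0 0 0 0;-.0425 -.1955 0 0 0 0;-.0425 -.1955 0 0 0 0;-.0425 -.1955 0 0 0 0;-.0425 -.1955 0 0 0 0;-.0425 -.1955 0 0 0 0;-.0425 -.1955 0 0 0 0;-.0425 -.1955 0 0 0 0;-.0425 -.1955 0 0 0 0;-.0425 -.1955 0 0 0 0;-.0425 -.1955 0 0 0 0;-.0425 -.1955 0 0 0 0;-.0425 -.1955 0 0 0 0;-.0425 -.1955 0 0 0 0;-.028 -.13 0 0 0 0;0 0 0 0 0 0;0 0 0 0 0 0"}}

```text
time_s: 13.3
tcp_pos: [0.5711, 0.1218, 0.0615]
ee_rot: [[-0.213, -0.977, -0.0], [-0.977, 0.213, -0.0], [0.0, 0.0, -1.0]]
wrist_force: [0.7, -0.3, 0.3]
gripper_width: 0.642
gripper_force: 0.0
```

```bash
python3 - <<'E'
from m import *
s=r.sense();print(s["time_s"],s["tcp_pos"],L(s["tcp_pos"]),np.round(s["ee_rot"],3).tolist(),s["wrist_force"])
look("w5")
p,H,gr,br,i,A=meas("w5")
for xx in(-.03,):
    v=[np.polyval(a,xx) for a in A];print("carton",np.round(v,4),np.mean(v),[a[0] for a in A])
w=(H[...,1]<40)&(H[...,2]>120);dk=(H[...,2]<85)&(H[...,1]<110)
for y in range(5,200,15):
    k=np.where(dk[y,100:540])[0]+100;l=k[k<320];q=k[k>320]
    if len(l) and len(q):
        P=L(onz("wrist",[(l.max(),y),(q.min(),y)],.05,i));print(y,l.max(),q.min(),P.round(4).tolist(),P[:,1].mean().round(4))
f,dt=cams.capture("top")
a=cv2.imread("pics/w5.png");b=cv2.resize(f[140:260,215:455],None,fx=2.6,fy=2.6,interpolation=2)
c=np.zeros((600,640,3),np.uint8);c[:280]=a[:280];c[285:285+b.shape[0],:b.shape[1]]=b[:315];cv2.imwrite("pics/v5.png",c)
E
```

```text
13.3 [0.57111034 0.12177572 0.06153562] [[-0.11320111  0.00207267]] [[-0.213, -0.977, -0.0], [-0.977, 0.213, -0.0], [0.0, 0.0, -1.0]] [ 0.65355345 -0.27090048  0.31552009]
carton [ 0.0482 -0.0475] 0.00036835252210661723 [np.float64(-0.01022878094299007), np.float64(0.013043076697502522)]
5 215 506 [[0.0266, 0.0618], [0.0398, -0.1189]] -0.0286
20 214 496 [[0.0168, 0.062], [0.0269, -0.1098]] -0.0239
95 210 434 [[-0.0284, 0.0636], [-0.0274, -0.0651]] -0.0007
110 210 443 [[-0.0372, 0.0638], [-0.0358, -0.0711]] -0.0037
125 211 436 [[-0.0459, 0.0634], [-0.0449, -0.067]] -0.0018
170 216 426 [[-0.0724, 0.0616], [-0.0718, -0.0622]] -0.0003
185 214 426 [[-0.0815, 0.0635], [-0.0809, -0.063]] 0.0002
```

View pics/v5.png

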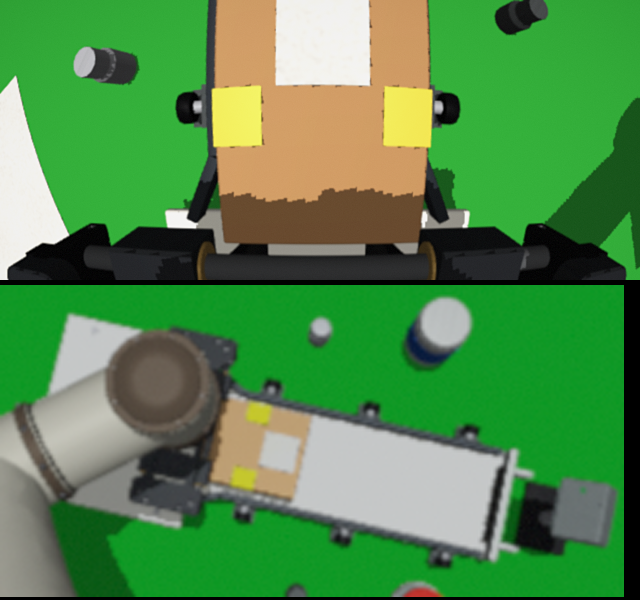

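The carton is between the rails at columns 213–431, square and within about 2 mm of the centre line. I'll continue down the lane.

>>> {"fn": "play_rows", "kwargs": {"commands": "-.028 -.13 0 0 0 0;-.0425 -.1955 0 0 0 0;-.0425 -.1955 0 0 0 0;-.0425 -.1955 0 0 0 0;-.0425 -.1955 0 0 0 0;-.0425 -.1955 0 0 0 0;-.0425 -.1955 0 0 0 0;-.0425 -.1955 0 0 0 0;-.0425 -.1955 0 0 0 0;-.0425 -.1955 0 0 0 0;-.0425 -.1955 0 0 0 0;-.0425 -.1955 0 0 0 0;-.0425 -.1955 0 0 0 0;-.0425 -.1955 0 0 0 0;-.0425 -.1955 0 0 0 0;-.0425 -.1955 0 0 0 0;-.0425 -.1955 0 0 0 0;-.028 -.13 0 0 0 0;0 0 0 0 0 0;0 0 0 0 0 0"}}

```text
time_s: 15.4
tcp_pos: [0.5483, 0.0199, 0.0611]
ee_rot: [[-0.214, -0.977, -0.002], [-0.977, 0.214, -0.001], [0.001, 0.002, -1.0]]
wrist_force: [-0.7, 0.3, -0.2]
gripper_width: 0.642
gripper_force: 0.0
```

```bash
python3 - <<'E'
from m import *
s=r.sense();print(s["time_s"],s["tcp_pos"],L(s["tcp_pos"]),np.round(s["ee_rot"],3).tolist(),s["wrist_force"])
look("w6");p,H,gr,br,i,A=meas("w6")
v=[np.polyval(a,.03) for a in A];print("carton",np.round(v,4),np.mean(v),[a[0] for a in A])
f,dt=cams.capture("top")
a=cv2.imread("pics/w6.png");b=cv2.resize(f[140:260,215:455],None,fx=2.6,fy=2.6,interpolation=2)
c=np.zeros((600,640,3),np.uint8);c[:280]=a[:280];c[285:285+b.shape[0],:b.shape[1]]=b[:315];cv2.imwrite("pics/v6.png",c)
E
```

```text
15.4 [0.54832944 0.0198855  0.06105835] [[-0.00879818  0.00187052]] [[-0.214, -0.977, -0.002], [-0.977, 0.214, -0.001], [0.001, 0.002, -1.0]] [-0.71079417  0.28092594 -0.23476097]
carton [ 0.0485 -0.0476] 0.00044030859524051696 [np.float64(-0.0029899306349217376), np.float64(0.007578800903186347)]
```

View pics/v6.png

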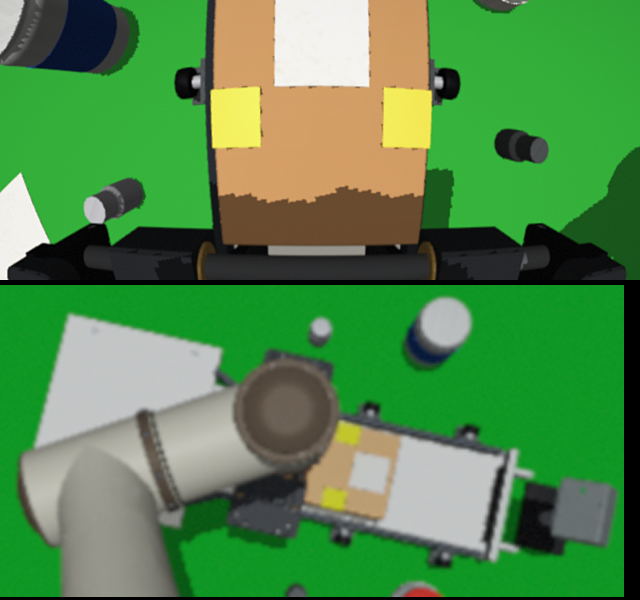

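The carton is midway down the lane and still centred between the rails, at columns 211–431 in the wrist view. Next is one more stretch, then slow rows to the stop.

>>> {"fn": "play_rows", "kwargs": {"commands": "-.028 -.13 0 0 0 0;-.0425 -.1955 0 0 0 0;-.0425 -.1955 0 0 0 0;-.0425 -.1955 0 0 0 0;-.0425 -.1955 0 0 0 0;-.0425 -.1955 0 0 0 0;-.0425 -.1955 0 0 0 0;-.0425 -.1955 0 0 0 0;-.0425 -.1955 0 0 0 0;-.0425 -.1955 0 0 0 0;-.0425 -.1955 0 0 0 0;-.0425 -.1955 0 0 0 0;-.0425 -.1955 0 0 0 0;-.0425 -.1955 0 0 0 0;-.0425 -.1955 0 0 0 0;-.0425 -.1955 0 0 0 0;-.028 -.13 0 0 0 0;-.028 -.13 0 0 0 0;0 0 0 0 0 0;0 0 0 0 0 0"}}

```text
time_s: 17.5
tcp_pos: [0.5274, -0.0795, 0.0616]
ee_rot: [[-0.213, -0.977, -0.0], [-0.977, 0.213, -0.0], [0.0, 0.0, -1.0]]
wrist_force: [0.4, 0.2, 0.3]
gripper_width: 0.644
gripper_force: 0.0
```

```bash
cat > g.py <<'E'
from m import *
s=r.sense();print(s["time_s"],s["tcp_pos"],L(s["tcp_pos"]),s["wrist_force"])
n="q%d"%int(s["time_s"]*100);look(n);p,H,gr,br,i,A=meas(n)
v=[np.polyval(a,.15) for a in A];print("carton",np.round(v,4),np.mean(v),[a[0] for a in A])
f,dt=cams.capture("top");cv2.imwrite("pics/T.png",cv2.resize(f[170:260,300:460],None,fx=4,fy=4,interpolation=2))
# along the centre line: front edge of carton top (z .09) and black pad
ht=cv2.cvtColor(f,cv2.COLOR_BGR2HSV);it=cams.camera_info("top")
def pix(x,y,z):
    X=np.r_[Wd(x,y),z];c=it["R"]@X+it["t"];u=it["mtx"]@(c/c[2]);return u[:2]
xs=np.arange(.12,.30,.002)
for yy in(-.03,-.015,.015,.03):
    B=[];K=[]
    for x in xs:
        u=np.float32(pix(x,yy,.09));a=cv2.getRectSubPix(f,(1,1),(float(u[0]),float(u[1])))[0,0];h=cv2.cvtColor(a[None,None],cv2.COLOR_BGR2HSV)[0,0]
        B.append(5<h[0]<35 and h[1]>60)
        u=pix(x,yy,.05);a=cv2.getRectSubPix(f,(1,1),(float(u[0]),float(u[1])))[0,0];K.append(a.max()<90)
    print(yy,"carton front",xs[B].max() if any(B) else None,"pad(z.05)",xs[K][[0,-1]] if any(K) else None)
E
python3 g.py
```

```text
17.5 [ 0.52741955 -0.07945232  0.06155206] [[0.09270815 0.00294298]] [0.35034563 0.17315508 0.25146552]
carton [ 0.0493 -0.047 ] 0.0011513543038303015 [np.float64(-0.0038750365609507413), np.float64(0.009546538542969588)]
-0.03 carton front 0.2220000000000001 pad(z.05) [0.12  0.298]
-0.015 carton front 0.2220000000000001 pad(z.05) [0.124 0.298]
0.015 carton front 0.2220000000000001 pad(z.05) [0.12  0.298]
0.03 carton front 0.2220000000000001 pad(z.05) [0.12  0.298]
```

>>> {"fn": "play_rows", "kwargs": {"commands": "-.021 -.098 0 0 0 0;-.021 -.098 0 0 0 0;-.021 -.098 0 0 0 0;-.021 -.098 0 0 0 0;-.021 -.098 0 0 0 0;-.011 -.049 0 0 0 0;-.011 -.049 0 0 0 0;-.011 -.049 0 0 0 0;0 0 0 0 0 0"}}

```text
time_s: 18.5
tcp_pos: [0.5234, -0.0986, 0.0615]
ee_rot: [[-0.213, -0.977, 0.0], [-0.977, 0.213, -0.0], [0.0, -0.0, -1.0]]
wrist_force: [0.1, 0.3, -0.3]
gripper_width: 0.643
gripper_force: 0.4
```

```bash
python3 g.py|head -3
```

```text
18.5 [ 0.5233817 -0.0985671  0.0615269] [[0.11224329 0.00313535]] [ 0.12106404  0.34926051 -0.26836816]
carton [ 0.0493 -0.0471] 0.001068860370231916 [np.float64(-0.0033473032650631045), np.float64(0.011236074916444233)]
-0.03 carton front 0.2440000000000001 pad(z.05) [0.12  0.298]
```

View pics/T.png

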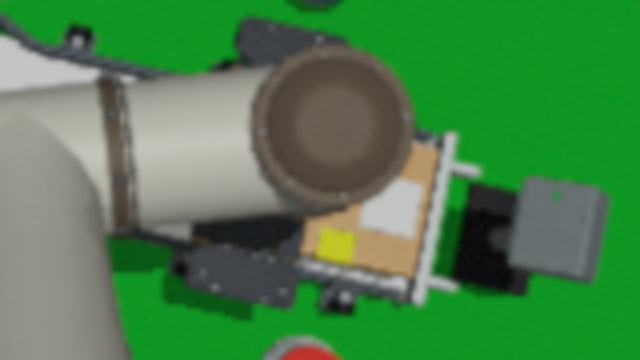

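The top view shows the carton's front edge at about column 428, almost at the stop plate at column 440. I'll creep the last few millimetres and watch the force.

>>> {"fn": "play_rows", "kwargs": {"commands": "-.007 -.033 0 0 0 0;-.007 -.033 0 0 0 0;-.007 -.033 0 0 0 0;0 0 0 0 0 0"}}

```text
time_s: 19.0
tcp_pos: [0.5228, -0.1012, 0.0614]
ee_rot: [[-0.214, -0.977, 0.0], [-0.977, 0.214, 0.0], [-0.0, -0.0, -1.0]]
wrist_force: [1.2, 3.1, -0.2]
gripper_width: 0.644
gripper_force: 1.2
```

>>> {"fn": "play_rows", "kwargs": {"commands": "-.007 -.033 0 0 0 0;0 0 0 0 0 0"}}

```text
time_s: 19.2
tcp_pos: [0.5229, -0.1013, 0.0615]
ee_rot: [[-0.214, -0.977, 0.001], [-0.977, 0.214, 0.001], [-0.002, -0.001, -1.0]]
wrist_force: [-0.2, 7.0, 1.3]
gripper_width: 0.644
gripper_force: 3.3
```

>>> {"fn": "play_rows", "kwargs": {"commands": "-.007 -.033 0 0 0 0;0 0 0 0 0 0"}}

```text
time_s: 19.4
tcp_pos: [0.5229, -0.1014, 0.0615]
ee_rot: [[-0.214, -0.977, 0.002], [-0.977, 0.214, 0.003], [-0.003, -0.001, -1.0]]
wrist_force: [1.0, 11.6, 1.4]
gripper_width: 0.648
gripper_force: 5.4
```

The force is building, so the carton is on the stop. I'll back off along the lane and rise.

>>> {"fn": "play_rows", "kwargs": {"commands": ".015 .065 0 0 0 0;.015 .065 0 0 0 0;.03 .13 0 0 0 0;.043 .195 0 0 0 0;.1 .45 0 0 0 0;.1 .45 0 0 0 0;.1 .45 0 0 0 0;0 0 .5 0 0 0;0 0 1 0 0 0;0 0 1 0 0 0;0 0 1 0 0 0;.22 .97 1 0 0 0;.22 .97 1 0 0 0;.22 .97 0 0 0 0;.22 .97 0 0 0 0;.22 .97 0 0 0 0;0 0 0 0 0 0;0 0 0 0 0 0"}}

```text
time_s: 21.2
tcp_pos: [0.5671, 0.0977, 0.2261]
ee_rot: [[-0.211, -0.977, -0.001], [-0.977, 0.211, -0.0], [0.001, 0.001, -1.0]]
wrist_force: [-0.2, 0.1, 0.2]
gripper_width: 0.641
gripper_force: 0.0
```

```bash
python3 - <<'E'
from h import *
s=r.sense();print(s["time_s"],s["tcp_pos"],s["wrist_force"])
f,d=cams.capture("top");H=cv2.cvtColor(f,cv2.COLOR_BGR2HSV)
cv2.imwrite("pics/T2.png",cv2.resize(f[170:260,300:460],None,fx=4,fy=4,interpolation=2))
m=((H[...,0]>5)&(H[...,0]<35)&(H[...,1]>60)).astype(np.uint8);k=np.zeros_like(m);k[180:250,340:425]=1
m=cv2.morphologyEx(m*k,cv2.MORPH_CLOSE,np.ones((9,9)));c=biggest(m)
R=cv2.minAreaRect(onz("top",c[:,0],.09)[:,:2].astype(np.float32));print(R,L(np.array([R[0]])))
E
```

```text
21.2 [0.56709613 0.09771985 0.22609048] [-0.16583411  0.12773992  0.18624332]
((0.5053365230560303, -0.16812938451766968), (0.12289248406887054, 0.10199346393346786), 77.82383728027344) [[0.18406012 0.00056416]]
```

View pics/T2.png

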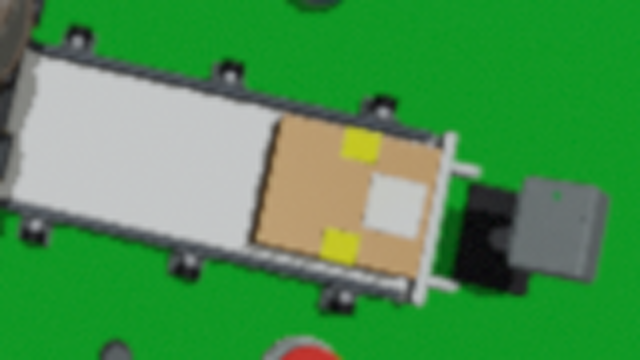

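The carton is square against the stop plate at about column 440, clear of both rails, and the hand is away.

```bash
python3 -c "
from station import r
print(r.finish_job())"
```

```text
the job is handed in; nothing more can be done
None
```

The carton stands square against the stop, with the hand withdrawn and the job handed in at about 21 s of the 72 s allowed; I saw no contact with the rails, but the hand-in returned no verdict.

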